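Show the scanner's calibration ball under the bench magnifier

TASK

In the dental lab, switch on the bench magnifier: push the button on its foot fully down and let it come up again. Then lift the carrier tray with the loose ball by its handle and bring the ball under the middle of the lens, about 12 cm below the glass, for inspection: keep the tray close to level all the way so that the ball never leaves its pocket, do not touch the ball, and do not push the lamp or anything else about. Finish there, still holding the tray in the air, level and still; do not put it down.

Things in the scene. Friction and masses are not known exactly. Their poses are not given: they have to be found in the camera images.
- switch (a joint): the round grey push button on the magnifier's foot: how far it is pushed down, 0 (up) to 0.006 m (fully down); a spring pushes it up, about 5 N hold it fully down
- switch_top (a point): centre of the top face of that button, 28 mm in diameter, 57 mm above the table when up; a black collar 44 mm in diameter with its top 47 mm above the table surrounds it
- lamp: the bench magnifier, fixed to the table. Origin: centre of the underside of its foot, a white slab 200 mm (its x) by 150 mm (its y) and 35 mm high. The button stands at x = -60 mm of the foot, a steel post 18 mm in diameter and 390 mm high at x = +65 mm. At the top of the post, at 375 to 410 mm height, a swing arm reaches 250 mm out, roughly along -y of the foot, to the lens
- lens (a point): centre of the clear round glass of the magnifier, 101 mm in diameter, lying flat 360 mm above the table in a white ring 124 mm in outside diameter that spans 348 to 370 mm in height. The arm that carries it is stiff but swings on the post if pushed
- tray: the carrier tray with the ball, loose on the table: aluminium, 230 mm (its x) by 84 mm (its y), floor 4 mm thick, edge lip 10 mm high, about 0.25 kg. Origin: centre of the underside; z up. The handle stands at x = -80 mm, the ball's pocket lies at x = +80 mm. A second tray of the same make carries a plaster tooth model instead of a ball
- tray_handle (a point): centre of the tray's handle, 37 mm above the tray's underside: a straight bar 64 mm long (along the tray's x), 12 mm wide (along y), from 26 to 48 mm above the underside, on a post at each end; pinch it across its 12 mm width from above, over the tray's floor whose top is 4 mm above the underside
- tray_pocket (a point): where the ball's centre lies when it is in the middle of its pocket, 14 mm above the tray's underside, 160 mm from the handle's centre along the tray's x. The pocket is a round rim on the tray floor, 30 mm inside diameter, 40 mm outside and 3 mm high; the ball can roll about 5 mm each way in it
- ball_center (a point): centre of the loose white ceramic calibration ball, 20 mm in diameter, 25 g
- ball: the same ball; its origin lies on its surface and turns with it as it rolls: use its centre instead
- die_tray: bystander: the second tray, of the same size and shape, carrying a sawn plaster block of four teeth, 30 x 56 mm and 25 mm high, on its pocket; loose. Origin as for the first tray
- bur_block: bystander: aluminium stepped round bur block, 100 mm in diameter, 52 mm high with burs to 85 mm; loose; origin: centre of the underside
- bur_block2: bystander: grey stepped round bur block of the same size; loose; origin: centre of the underside
- model: bystander: plaster dental arch model, about 65 x 62 mm, 27 mm high; loose; origin: on its underside
- dropper: bystander: small amber bottle, 28 mm in diameter, 65 mm high; loose; origin: centre of the underside
- dish: bystander: small glass dish, 52 mm in diameter, 22 mm high; loose; origin: centre of the underside
- wax_knife: bystander: wax knife with a wooden handle, 160 mm long, lying flat; loose; origin: on its underside
There are look-alikes about, which are no part of the job. What is shaped like the tray but brown is not meant.

How it is judged:
By the outcome, as a careful person would: the job done as asked, in the order asked, and still so for the second after the job is handed in, while the arm keeps its last pose, push and grip.
It also fails if it takes over 64 s, if anything falls off the work surface, if the arm or the gripper's body presses on something with over 40 N, if the wrist force passes 120 N, or if a joint passes its speed limit or range.

ROBOT

A 7-joint arm with a two-finger parallel gripper is mounted at the origin on the work surface. World frame = base frame: x ahead of the robot, y to its left, z up, the work surface at z = 0. Lengths are in m, angles in degrees, forces in N, time in s.
With the tool pointing down it reaches from about 0.35 to 0.9 m from the base axis. Payload 8.1 kg.
Tool frame: the origin (TCP) lies between the finger pads; the fingertips stand 19 mm ahead of it and the grasp point (between the pads) is the TCP; z points along the fingers, y is the direction in which the jaws open and shut (so a half turn about z gives the same grasp; the last joint's range is limited). The gripper opens to 92 mm and grips with 3 to 60 N. Pads are 19 mm wide; open, the fingers measure 130 mm over their backs; the gripper's body (75 mm by 190 mm) begins 47 mm behind the grasp point.
Start: joints at [-75.206, 24.895, 1.432, 90.138, -0.665, 64.973, -4.303], TCP at [0.221, 0.585, 0.246] pointing down, gripper open.
Joint ranges: [-149.89, 149.89], [-25.12, 119.58], [-72.63, 75.52], [4.76, 147.25], [-75.54, 255.54], [6.69, 114.76], [-157.13, 157.13]. Speed limits (degrees/s): [127.2, 127.2, 172.46, 172.46, 180, 180, 180].

INTERFACE

Orientations are given as [roll, pitch, yaw] about the fixed x, y, z axes, in that order (R = Rz(yaw) Ry(pitch) Rx(roll)).
In Python, from rig import r gives the robot as it stands. The module is installed in compiled form; this text tells all that it offers.
- The arm moves only by the tool apply_moves, never from a script. Its argument "increments" is a list of rows, each a list of 3 entries, a list of its own where there are three numbers: the shift along the tool's x, y, z in m, then the turn, a rotation vector about the tool's x, y, z in rad, then the opening, from 0 (shut) to 1 (fully open). A call has 1 to 20 rows; each row shifts and turns the commanded pose from where the row before left it, along the tool's axes as they then stand; what a row does not reach is not made up. A row lasts 1/10 s, in which the tool goes at most 50 mm and 8.59 degrees, less where a joint would pass 70% of its speed; a pose out of reach is approached as far as the arm can. A call is refused whole if a number of a shift passes 0.05 or a number of a turn 0.15, either way. A call with a gripper value outside its range is refused whole. The fingers move at their own pace and stop on an object; "newtons" is the grip in N (left out, the last holds). Time passes only in rows, so rows that do not move let the fingers close. It gives the time, the measured TCP pose, the force and the opening at its end, in the units of the state.
- r.get_obs(): the state, without advancing time (a new reading comes with each control period).
- r.get_image(name): name is "scene" or "top" or "wrist"; returns a dict with "color" (400x640x3 uint8, blue, green, red), "range_z" (400x640 float32, m along the optical axis (not along the pixel's ray), 0 where there is no reading), "fx", "fy", "cx", "cy" (pixels), "distortion" ([k1, k2, p1, p2, k3] as OpenCV has them; the pictures are not rectified), "origin" and "orientation" of the camera in the world. Camera axes: x right, y up, looking along -z (the intrinsics and any distortion apply to the point x, -y, -z); pixel columns grow to the right and rows downward; lengths in m; the calibration is good to about 2 mm. A picture is of the moment at which its call begins.
- r.hand_in(): hands the job in, once; it reports no verdict.
Trained networks look in the newest picture that a camera, given by its name, has taken for a name from the list of things; names that differ only in an ending like _2 or _b are one class to them, and where a whole thing is asked for, a point or a joint stands for the part that bears it (a point fixed in the world has none). Each returns a list of dicts, best first, with "p" (0 to 1); they miss things now and then, are a little off and sometimes report something else, mostly with a low value. They report only what shows in the picture. A call takes as long as a camera call. They do not tell look-alikes from the thing itself.
- r.silhouettes(camera, label): "mask" (400x640 bool, what is visible of it) and "point" ([column, row] in pixels, amid what is visible of it).
The state is a dict: "clock": time; "qpos": joint angles; "joint_vel": joint speeds; "tau": joint torques, N m; "tool_pos": TCP position; "orientation": TCP orientation; "ft_force": force on the tool from outside, world axes, zero at the start; "wrist_torque": the same for the moment, N m; "gripper_width": opening from 0.0 (shut) to 1.0 (fully open).
Only numpy, scipy, OpenCV 4.12 (cv2) and the standard library are available. Lean on these libraries where they do the work, as an engineer would, in place of code of your own. Each camera call takes 0.05 s, during which the arm holds its last target. There are 200 camera calls.

## Working session

There is one attempt and no reset: what is moved stays moved. The work goes in short steps, Python scripts to look and compute and a tool call to move; the robot and the scene stay as the last step left them, time stands still between calls to the robot, and variables do not carry over. Pictures are saved under pics/ and viewed, about 8 in all and at most 12, crops included, and the job is handed in when it is done.

Besides the shell and the picture viewer there is one more tool, called after "Request:" in YAML: its name, and indented under it one key for each argument. apply_moves: Moves the arm, as the interface text tells. Its arguments: {"type":"object","properties":{"increments":{"type":"array","items":{"type":"array"}},"newtons":{"type":"number"}},"required":["increments"]}

```bash
mkdir -p pics; cat > h.py <<'E'
import numpy as np, cv2
from scipy.spatial.transform import Rotation as R
from rig import r
def Rm(o):
    o=np.array(o,float)
    return o if o.shape==(3,3) else (R.from_quat(o) if o.size==4 else R.from_euler('xyz',o,degrees=True)).as_matrix()
def cloud(im):
    z=im['range_z']; h,w=z.shape
    u,v=np.meshgrid(np.arange(w,dtype=float),np.arange(h,dtype=float))
    K=np.array([[im['fx'],0,im['cx']],[0,im['fy'],im['cy']],[0,0,1.]])
    p=cv2.undistortPoints(np.stack([u.ravel(),v.ravel()],1)[:,None],K,np.array(im['distortion'],float))[:,0].reshape(h,w,2)
    P=np.stack([p[...,0]*z,-p[...,1]*z,-z],-1)
    W=P@Rm(im['orientation']).T+np.array(im['origin']); W[z==0]=np.nan
    return W
E
python3 - <<'E'
from h import *
ims={}
for c in ('scene','top'):
    im=r.get_image(c); W=cloud(im); np.savez(f'{c}.npz',W=W,c=im['color']); ims[c]=im
    print(c,im['origin'],im['orientation'],im['fx'])
    for l in ('switch_top','switch','tray','tray_handle','ball','die_tray','lamp','lens','bur_block','model','dropper','dish','wax_knife'):
        for d in r.silhouettes(c,l)[:4]:
            if d['p']<.2: continue
            m=d['mask']; q=W[m]; q=q[~np.isnan(q[:,0])]
            print(l,round(d['p'],2),np.round(d['point']),m.sum(),np.round(np.median(q,0),3) if len(q) else None)
    cv2.imwrite(f'pics/{c}.png',im['color'])
print(r.get_obs())
E
```

```text
scene [1.09242737 0.59567832 0.9770064 ] [ 47.88106076   0.47415203 138.57452099] 382.8094184637911
switch_top 0.52 [390. 308.] 93 [0.581 0.281 0.057]
switch 0.6 [393. 309.] 84 [0.581 0.281 0.057]
tray 0.68 [259. 208.] 731 [ 0.603 -0.363  0.007]
tray 0.66 [326. 180.] 818 [ 0.293 -0.318  0.007]
tray_handle 0.69 [327. 175.] 737 [ 0.294 -0.321  0.007]
tray_handle 0.68 [256. 207.] 676 [ 0.603 -0.362  0.007]
die_tray 0.65 [327. 249.] 1218 [ 0.545 -0.033  0.007]
lamp 0.67 [364. 307.] 6858 [0.701 0.271 0.049]
lamp 0.51 [308. 210.] 2761 [0.71  0.072 0.37 ]
lamp 0.26 [404. 271.] 327 [0.432 0.209 0.015]
lens 0.58 [308. 213.] 2763 [0.71  0.071 0.37 ]
bur_block 0.94 [246. 259.] 715 [ 0.772 -0.155  0.034]
bur_block 0.79 [461. 341.] 1061 [0.51  0.454 0.035]
dropper 0.49 [285. 231.] 58 [ 0.605 -0.184  0.028]
dish 0.78 [280. 300.] 199 [0.784 0.022 0.014]
top [ 0.35100589 -0.05419944  1.55368906] [  8.32773399   1.29168262 -88.4794034 ] 483.06019075148794
switch_top 0.4 [235. 195.] 48 [0.576 0.279 0.056]
switch_top 0.39 [182. 216.] 813 [0.493 0.442 0.033]
tray 0.93 [425. 291.] 1985 [ 0.284 -0.327  0.
[... 810 characters left out ...]
.168  0.033]
{'clock': 1.4, 'qpos': array([-75.2068185 ,  24.89377665,   1.4306651 ,  90.13969398,
        -0.66267343,  64.9733101 ,  -4.30505504]), 'joint_vel': array([ 0.03538096, -0.02228634,  0.00517461, -0.09034212,  0.02221461,
       -0.03834378, -0.07901714]), 'tau': array([-1.01887804e-04, -6.67656970e+01,  9.84027721e-01, -3.14808476e+01,
       -6.06251811e-02,  3.28673422e-02,  5.79149332e-05]), 'tool_pos': array([0.22065178, 0.58474936, 0.2457416 ]), 'orientation': array([1.79998359e+02, 1.58954730e-03, 1.59323642e+02]), 'ft_force': array([-0.52778422,  0.71831357, -0.45700393]), 'wrist_torque': array([ 0.02325864,  0.02212983, -0.02587475]), 'gripper_width': 1.004355280251543}
```

```bash
python3 -c "
import cv2,numpy as np
a=cv2.imread('pics/scene.png');b=cv2.imread('pics/top.png')
"; ls pics
```

```text
scene.png
top.png
```

View pics/top.png

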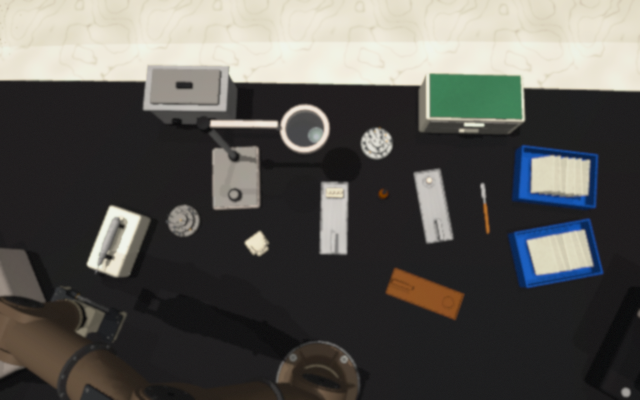

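View pics/scene.png

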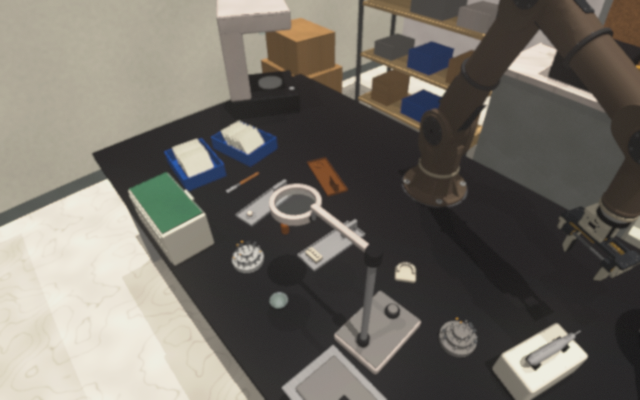

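Top view candidates: the aluminium tray at (433,207) with a white ball at (429,181); the aluminium tray at (334,218) carrying a tooth block; and a brown tray at (425,292). The first fits, being aluminium with a ball. The button is at (235,195), the post base at (233,155) and the lens at (304,128). I'll confirm with a crop and measure.

```bash
python3 - <<'E'
import numpy as np,cv2
f=lambda a:np.round(a,4)
D={c:np.load(c+'.npz') for c in('top','scene')}
a=D['top']['c'][160:255,395:475]; b=D['scene']['c'][170:230,220:300]
cv2.imwrite('pics/crop.png',np.hstack([cv2.resize(a,(480,570),interpolation=3),cv2.resize(cv2.copyMakeBorder(b,0,35,0,0,0),(320,380)).repeat(1,0) if 0 else cv2.resize(cv2.copyMakeBorder(b,0,35,0,0,0),(320,570))]))
def sel(W,x0,x1,y0,y1,z0,z1): 
    x,y,z=W[...,0],W[...,1],W[...,2]
    return (x>x0)&(x<x1)&(y>y0)&(y<y1)&(z>z0)&(z<z1)
for c in D:
    W=D[c]['W'];col=D[c]['c'].astype(int)
    P=W[sel(W,.42,.74,-.46,-.27,-.01,.08)&(col.min(-1)>60)]
    rc=cv2.minAreaRect((P[:,:2]*1000).astype(np.float32));print(c,'tray rect',rc,len(P))
    H=W[sel(W,.42,.62,-.46,-.27,.03,.08)]; print('handle',len(H),f(np.nanmean(H,0)) if len(H) else 0,f(H[:,:2].min(0)),f(H[:,:2].max(0)))
    B=W[sel(W,.6,.74,-.46,-.27,.014,.04)]; print('ball',len(B),f(np.median(B,0)) if len(B) else 0,f(B.max(0)))
    S=W[sel(W,.54,.62,.24,.32,.050,.075)];print('btn',len(S),f(S.mean(0)),f((S.min(0)+S.max(0))/2),f(np.median(S[:,2])))
    F=W[sel(W,.48,.80,.15,.40,.028,.04)];print('foot rect',cv2.minAreaRect((F[:,:2]*1000).astype(np.float32)))
    L=W[sel(W,.6,.8,-.05,.125,.33,.39)]
    Q=L[:,:2]*1000;print('lens',cv2.minEnclosingCircle(Q.astype(np.float32)),len(Q),np.median(L[:,2]))
    A=W[sel(W,.6,.8,.14,.34,.33,.45)];print('arm',f(A.min(0)),f(A.max(0)))
E
```

```text
top tray rect ((565.920654296875, -356.5516357421875), (241.4519500732422, 95.64349365234375), 10.118433952331543) 2134
handle 101 [ 0.4858 -0.3666  0.045 ] [ 0.4541 -0.379 ] [ 0.5186 -0.3558]
ball 38 [ 0.6423 -0.3393  0.0188] [ 0.6785 -0.3023  0.0246]
btn 70 [0.5776 0.2798 0.0553] [0.5778 0.2784 0.0559] 0.0554
foot rect ((635.569091796875, 283.170654296875), (198.904296875, 149.18075561523438), 4.295133113861084)
lens ((702.415283203125, 44.10317611694336), 67.14704895019531) 1891 0.3628222442761211
arm [0.6845 0.1401 0.3306] [0.7207 0.3062 0.4119]
scene tray rect ((545.6258544921875, -349.29095458984375), (275.34454345703125, 139.3829803466797), 10.344473838806152) 859
handle 75 [ 0.4871 -0.368   0.0445] [ 0.4529 -0.3809] [ 0.5184 -0.3588]
ball 22 [ 0.6478 -0.3388  0.02  ] [ 0.6761 -0.3042  0.0272]
btn 88 [0.5815 0.2808 0.0563] [0.5813 0.28   0.0559] 0.057
foot rect ((640.85888671875, 285.3645935058594), (199.28518676757812, 147.05177307128906), 3.614966869354248)
lens ((701.5122680664062, 45.2345085144043), 69.40679168701172) 1665 0.36449281001697575
arm [0.686  0.1407 0.3301] [0.7223 0.3077 0.4115]
```

View pics/crop.png

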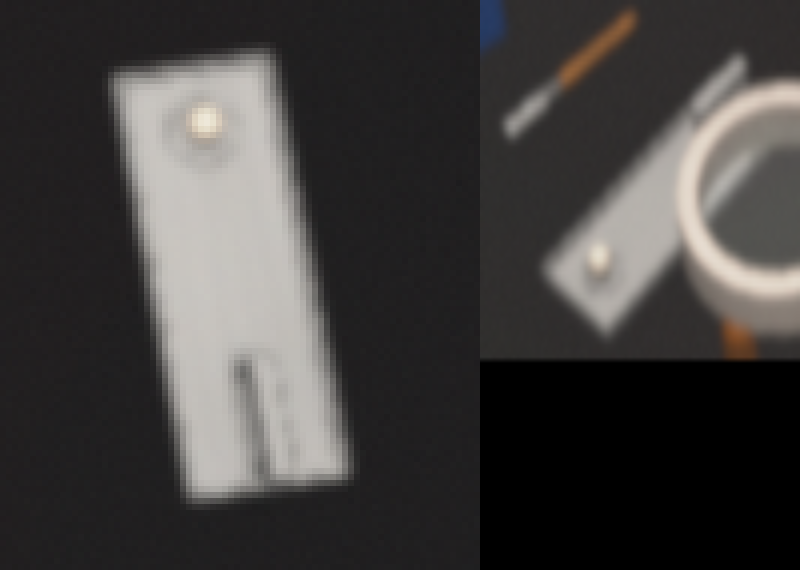

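The crop confirms the target: aluminium tray, white ball in the pocket (205,120 in the crop), handle at the near end (265,420). I'll start with the button.

Request:
apply_moves:
  increments:
    - [[0,0,0],[0,0,-0.09],0]
    - [[0,0,0],[0,0,-0.09],0]
    - [[0,0,0],[0,0,-0.09],0]
    - [[0,0,0],[0,0,-0.091],0]
    - [[-0.03,-0.0254,0],[0,0,0],0]
    - [[-0.03,-0.0254,0],[0,0,0],0]
    - [[-0.03,-0.0254,0],[0,0,0],0]
    - [[-0.03,-0.0254,0],[0,0,0],0]
    - [[-0.03,-0.0254,0],[0,0,0],0]
    - [[-0.03,-0.0254,0],[0,0,0],0]
    - [[-0.03,-0.0254,0],[0,0,0],0]
    - [[-0.03,-0.0254,0],[0,0,0],0]
    - [[-0.03,-0.0254,0],[0,0,0],0]
    - [[-0.03,-0.0254,0],[0,0,0],0]
    - [[-0.03,-0.0254,0],[0,0,0],0]
    - [[-0.03,-0.0254,0],[0,0,0],0]
    - [[0,0,0],[0,0,0],0]
    - [[0,0,0],[0,0,0],0]

```text
clock: 3.2
tool_pos: [0.5813, 0.279, 0.2455]
orientation: [-180.0, -0.0, 179.9]
ft_force: [-0.4, 1.0, 0.4]
gripper_width: -0.0
```

Request:
apply_moves:
  increments:
    - [[0.002,0.001,0.02],[0,0,0],0]
    - [[0,0,0.02],[0,0,0],0]
    - [[0,0,0.02],[0,0,0],0]
    - [[0,0,0.02],[0,0,0],0]
    - [[0,0,0.02],[0,0,0],0]
    - [[0,0,0.02],[0,0,0],0]
    - [[0,0,0.02],[0,0,0],0]
    - [[0,0,0.02],[0,0,0],0]
    - [[0,0,0.004],[0,0,0],0]
    - [[0,0,0],[0,0,0],0]
    - [[0,0,0],[0,0,0],0]
    - [[0,0,0],[0,0,0],0]

```text
clock: 4.4
tool_pos: [0.5792, 0.2816, 0.083]
orientation: [179.9, 0.1, -180.0]
ft_force: [-0.4, -0.6, 0.7]
gripper_width: 0.007
```

```bash
python3 - <<'E'
from h import *
im=r.get_image('wrist'); cv2.imwrite('pics/w1.png',im['color'])
from scipy.optimize import least_squares
for c in('top','scene'):
    W=np.load(c+'.npz')['W']; m=(np.hypot(W[...,0]-.703,W[...,1]-.06)<.085)&(W[...,2]>.366)&(W[...,2]<.374)
    P=W[m][:,:2]; P=P[P[:,1]<.105]
    s=least_squares(lambda p:np.hypot(P[:,0]-p[0],P[:,1]-p[1])-.0565,[.703,.06],loss='soft_l1',f_scale=.003)
    print(c,s.x,len(P),np.median(np.abs(s.fun)), P.min(0),P.max(0))
E
```

```text
top [0.70322172 0.03888743] 607 0.003190059395741629 [ 0.64177039 -0.02303788] [0.76626561 0.10465699]
scene [0.70706523 0.04104913] 605 0.003287699848809708 [ 0.64409839 -0.02370394] [0.76785701 0.10491177]
```

Request:
apply_moves:
  increments:
    - [[0,-0.001,0.002],[0,0,0],0]
    - [[0,0,0.002],[0,0,0],0]
    - [[0,0,0.002],[0,0,0],0]
    - [[0,0,0.002],[0,0,0],0]
    - [[0,0,0.002],[0,0,0],0]
    - [[0,0,0.001],[0,0,0],0]
    - [[0,0,0],[0,0,0],0]
    - [[0,0,0],[0,0,0],0]

```text
clock: 5.25
tool_pos: [0.5788, 0.2799, 0.0709]
orientation: [-180.0, 0.0, -180.0]
ft_force: [-1.2, -0.9, 3.5]
gripper_width: 0.01
```

Request:
apply_moves:
  increments:
    - [[0,0,0.001],[0,0,0],0]
    - [[0,0,0.001],[0,0,0],0]
    - [[0,0,0],[0,0,0],0]
    - [[0,0,0],[0,0,0],0]

```text
clock: 5.65
tool_pos: [0.5789, 0.28, 0.0702]
orientation: [180.0, 0.0, 180.0]
ft_force: [-6.0, -3.1, 18.3]
gripper_width: 0.004
```

18 N against about 5 N of spring, with the tip at 51 mm: the button is bottomed. Release and go to the tray.

Request:
apply_moves:
  increments:
    - [[0,0,-0.004],[0,0,0],0]
    - [[0,0,-0.01],[0,0,0],0]
    - [[0,0,-0.02],[0,0,0],0]
    - [[0,0,-0.02],[0,0,0],0]
    - [[0.01,0,-0.02],[0,0,0],0]
    - [[0.02,0,-0.02],[0,0,0],0]
    - [[0.02,0,-0.02],[0,0,0],0]
    - [[0.02,0,-0.02],[0,0,0],0]
    - [[0.02,0,-0.02],[0,0,0],0]
    - [[0.003,-0.01,-0.02],[0,0,0],0]
    - [[0,-0.03,0],[0,0,0],0.5]
    - [[0,-0.03,0],[0,0,0],0.5]
    - [[0,-0.03,0],[0,0,0],0.5]
    - [[0,-0.03,0],[0,0,0],0.5]
    - [[0,-0.03,0],[0,0,0],0.5]
    - [[0,-0.03,0],[0,0,0],0.5]
    - [[0,-0.03,0],[0,0,0],0.5]
    - [[0,-0.03,0],[0,0,0],0.5]
    - [[0,-0.03,0],[0,0,0],0.5]
    - [[0,0,0],[0,0,0],0.5]

```text
clock: 7.65
tool_pos: [0.4854, -0.0043, 0.2431]
orientation: [-179.9, 0.0, 179.7]
ft_force: [-0.0, 0.9, -0.1]
gripper_width: 0.499
```

```bash
python3 - <<'E'
from h import *
o=r.get_obs(); print(np.round(o['qpos'],1),o['tool_pos'],o['orientation'],o['gripper_width'])
E
```

```text
[-15.   11.9  10.9 109.9  -2.5  58.4  86.7] [ 0.48540495 -0.00430369  0.24305367] [-1.79919661e+02  9.93237039e-03  1.79679999e+02] 0.49938947396338923
```

Request:
apply_moves:
  increments:
    - [[0,-0.03,0],[0,0,0],0.5]
    - [[0,-0.03,0],[0,0,0],0.5]
    - [[0,-0.03,0],[0,0,0],0.5]
    - [[0,-0.03,0],[0,0,0],0.5]
    - [[0,-0.03,0],[0,0,0],0.5]
    - [[0,-0.03,0],[0,0,0],0.5]
    - [[0,-0.03,0],[0,0,0],0.5]
    - [[0,-0.03,0],[0,0,0],0.5]
    - [[0,-0.03,0],[0,0,0],0.5]
    - [[0,-0.03,0],[0,0,0],0.5]
    - [[0,-0.03,0],[0,0,0],0.5]
    - [[0,-0.03,0],[0,0,0],0.5]
    - [[0,-0.003,0.02],[0,0,-0.088],0.5]
    - [[0,0,0.02],[0,0,-0.088],0.5]
    - [[0,0,0.02],[0,0,0],0.5]
    - [[0,0,0.02],[0,0,0],0.5]
    - [[0,0,0],[0,0,0],0.5]
    - [[0,0,0],[0,0,0],0.5]

```text
clock: 9.45
tool_pos: [0.4861, -0.3625, 0.163]
orientation: [180.0, -0.0, -169.9]
ft_force: [0.6, 0.1, -0.6]
gripper_width: 0.5
```

```bash
python3 - <<'E'
from h import *
f=lambda a:np.round(a,4)
o=r.get_obs(); print(f(o['qpos']),f(o['tool_pos']),f(o['orientation']))
im=r.get_image('wrist'); cv2.imwrite('pics/w2.png',im['color']); W=cloud(im)
x,y,z=W[...,0],W[...,1],W[...,2]
m=(x>.43)&(x<.56)&(y>-.42)&(y<-.32)&(z>.035)&(z<.065)
H=W[m]; print(len(H),f(np.median(H,0)))
if len(H)>20: print(cv2.minAreaRect((H[:,:2]*1000).astype(np.float32)))
m=(x>.6)&(x<.7)&(y>-.4)&(y<-.3)&(z>.016)&(z<.04);B=W[m];print('ball',len(B),f(B.mean(0)) if len(B) else 0)
m=(x>.4)&(x<.75)&(y>-.46)&(y<-.25)&(z>.0025)&(z<.03);print(cv2.minAreaRect((W[m][:,:2]*1000).astype(np.float32)))
for n in('top',):
    im=r.get_image(n);cv2.imwrite('pics/t2.png',im['color'])
    d=r.silhouettes(n,'switch_top');W=cloud(im)
    m=(abs(W[...,0]-.578)<.03)&(abs(W[...,1]-.28)<.03)&(W[...,2]>.05)&(W[...,2]<.07);print('btn',f(np.median(W[m],0)),m.sum())
E
```

```text
[ 20.1088  28.0253  16.6352  99.4929  -9.6036  53.9049 140.7015] [ 0.4861 -0.3625  0.163 ] [ 1.799644e+02 -1.150000e-02 -1.698795e+02]
1341 [ 0.4826 -0.371   0.0466]
((484.92138671875, -370.8916931152344), (63.34202575683594, 11.973621368408203), 9.98556137084961)
ball 0 0
((548.3280029296875, -359.0633850097656), (198.3321990966797, 83.82032012939453), 10.066732406616211)
btn [0.5753 0.28   0.0554] 70
```

View pics/w2.png

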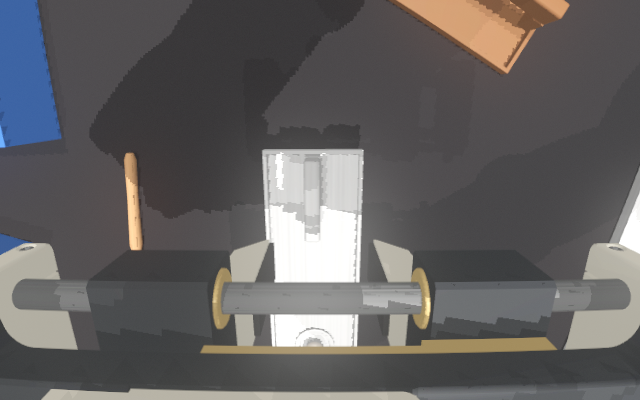

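The wrist view shows the handle at (312,195) between the jaws with the tray axis aligned, and the pocket rim visible at (315,340). Descend and grip slightly ahead of the handle's centre to reduce the moment.

Request:
apply_moves:
  increments:
    - [[-0.005,-0.004,0.01],[0,0,0],0.4]
    - [[-0.005,-0.0033,0.02],[0,0,0],0.4]
    - [[0,0,0.02],[0,0,0],0.4]
    - [[0,0,0.02],[0,0,0],0.4]
    - [[0,0,0.02],[0,0,0],0.4]
    - [[0,0,0.02],[0,0,0],0.4]
    - [[0,0,0.01],[0,0,0],0.4]
    - [[0,0,0.006],[0,0,0],0.4]
    - [[0,0,0],[0,0,0],0.4]
    - [[0,0,0],[0,0,0],0.4]

```text
clock: 10.6
tool_pos: [0.4974, -0.3688, 0.0374]
orientation: [-180.0, 0.0, -169.9]
ft_force: [0.2, -0.6, 0.7]
gripper_width: 0.399
```

Request:
apply_moves:
  increments:
    - [[0,0,0],[0,0,0],0.3]
    - [[0,0,0],[0,0,0],0.25]
    - [[0,0,0],[0,0,0],0.2]
    - [[0,0,0],[0,0,0],0.18]
    - [[0,0,0],[0,0,0],0.16]
    - [[0,0,0],[0,0,0],0.14]
    - [[0,0,0],[0,0,0],0.12]
    - [[0,0,0],[0,0,0],0.1]
    - [[0,0,0],[0,0,0],0]
    - [[0,0,0],[0,0,0],0]
    - [[0,0,0],[0,0,0],0]
  newtons: 20

```text
clock: 11.7
tool_pos: [0.4968, -0.3681, 0.0367]
orientation: [180.0, -0.0, -169.9]
ft_force: [-0.8, 3.5, 2.9]
gripper_width: 0.132
```

Request:
apply_moves:
  increments:
    - [[0,0,0],[0,0,0],0]
    - [[0,0,0],[0,0,0],0]
    - [[0,0,0],[0,0,0],0]
    - [[0,0,-0.001],[0,0,0],0]
    - [[0,0,-0.002],[0,0,0],0]
    - [[0,0,-0.003],[0,0,0],0]
    - [[0,0,-0.004],[0,0,0],0]
    - [[0,0,-0.004],[0,0,0],0]
    - [[0,0,-0.003],[0,0,0],0]
    - [[0,0,-0.002],[0,0,0],0]
    - [[0,0,-0.001],[0,0,0],0]
    - [[0,0,0],[0,0,0],0]
    - [[0,0,0],[0,0,0],0]
  newtons: 58

```text
clock: 13.0
tool_pos: [0.4968, -0.3684, 0.0566]
orientation: [180.0, -0.0, -169.9]
ft_force: [-0.2, -0.5, -3.1]
gripper_width: 0.126
```

```bash
cat >> h.py <<'E'
def tray(c):
    "plane of tray floor seen by camera c near TCP; returns normal tilt"
    im=r.get_image(c);W=cloud(im);o=r.get_obs();t=np.array(o['tool_pos']);u=-Rm(o['orientation'])[:,0]; v=np.array([-u[1],u[0],0])
    d=W-t; a=d@u; b=d@v; z=d[...,2]
    m=(a>-.07)&(a<.178)&(abs(b)<.034)&(z>-.06)&(z<-.02)&~((abs(b)<.02)&(a<.05))&~(np.hypot(a-.148,b)<.026)
    P=np.stack([a[m],b[m],z[m]],1)
    for _ in range(4):
        A=np.c_[P[:,:2],np.ones(len(P))];s=np.linalg.lstsq(A,P[:,2],rcond=None)[0];e=P[:,2]-A@s;P=P[abs(e)<max(.002,2*e.std())]
    print(c,'floor',len(P),'slope deg along,across',np.round(np.degrees(s[:2]),2),'z at tcp',np.round(s[2]+t[2],4),'a range',P[:,0].min(),P[:,0].max())
    rel=z-(s[0]*a+s[1]*b+s[2])
    k=(np.hypot(a-.148,b)<.03)&(rel>.009)&(rel<.03)
    if k.sum()>3: print('ball px',k.sum(),'a,b',np.round([a[k].mean(),b[k].mean()],4),'world',np.round(W[k].mean(0),4),'rel max',rel[k].max())
    return im
E
python3 - <<'E'
from h import *
for c in('top','scene','wrist'):
    try: im=tray(c); cv2.imwrite(f'pics/{c}3.png',im['color'])
    except Exception as e: print(c,e)
o=r.get_obs();print(o['tool_pos'],o['orientation'],o['ft_force'],o['wrist_torque'],o['gripper_width'])
E
```

```text
top floor 583 slope deg along,across [-0.18  0.29] z at tcp 0.0229 a range -0.0098247141449847 0.177989812148359
ball px 31 a,b [0.1492 0.0029] world [ 0.6432 -0.3394  0.0394] rel max 0.024910063210948206
scene floor 301 slope deg along,across [-0.35  0.1 ] z at tcp 0.026 a range -0.0009512579930247741 0.1770466250309811
ball px 22 a,b [0.1538 0.0022] world [ 0.6478 -0.3392  0.0405] rel max 0.022110266032663466
wrist floor 7850 slope deg along,across [12.59  0.02] z at tcp 0.0219 a range -0.06999883912627741 0.06201570268805923
[ 0.49681523 -0.36839288  0.05657082] [ 1.79989639e+02 -1.05186614e-02 -1.69907715e+02] [-0.12770513 -0.5692213  -3.89368752] [0.06412827 0.10461547 0.00116171] 0.12762569081446332
```

Level within about 0.3° and the ball is in the pocket. Lift smoothly.

Request:
apply_moves:
  increments:
    - [[0,0,-0.003],[0,0,0],0]
    - [[0,0,-0.006],[0,0,0],0]
    - [[0,0,-0.009],[0,0,0],0]
    - [[0,0,-0.012],[0,0,0],0]
    - [[0,0,-0.0146],[0,0,0],0]
    - [[0,0,-0.0146],[0,0,0],0]
    - [[0,0,-0.0146],[0,0,0],0]
    - [[0,0,-0.0146],[0,0,0],0]
    - [[0,0,-0.0146],[0,0,0],0]
    - [[0,0,-0.0146],[0,0,0],0]
    - [[0,0,-0.0146],[0,0,0],0]
    - [[0,0,-0.0146],[0,0,0],0]
    - [[0,0,-0.0146],[0,0,0],0]
    - [[0,0,-0.0146],[0,0,0],0]
    - [[0,0,-0.012],[0,0,0],0]
    - [[0,0,-0.009],[0,0,0],0]
    - [[0,0,-0.006],[0,0,0],0]
    - [[0,0,-0.003],[0,0,0],0]
    - [[0,0,0],[0,0,0],0]

```text
clock: 15.05
tool_pos: [0.4969, -0.3685, 0.2628]
orientation: [-180.0, 0.0, -169.9]
ft_force: [0.2, -0.3, -3.2]
gripper_width: 0.128
```

```bash
python3 - <<'E'
from h import *
for c in('top','scene'):
    try: im=tray(c); cv2.imwrite(f'pics/{c}4.png',im['color'])
    except Exception as e: print(c,e)
o=r.get_obs();print(o['qpos'],o['tool_pos'],o['orientation'])
print(r.get_image('wrist')['origin'])
E
```

```text
top floor 829 slope deg along,across [-0.18  0.28] z at tcp 0.2291 a range -0.03125831153747535 0.17794542997134402
ball px 40 a,b [0.1489 0.0022] world [ 0.643  -0.3401  0.2449] rel max 0.02254226009014887
scene floor 349 slope deg along,across [-0.37  0.05] z at tcp 0.2322 a range -0.04302552687533257 0.1747084930021249
ball px 20 a,b [0.1526 0.0026] world [ 0.6465 -0.339   0.2465] rel max 0.021978310207936204
[ 19.03802525  23.91523408  18.22093656  90.83423526  -7.9368956
  66.58060044 139.05345054] [ 0.49666684 -0.36828685  0.26216527] [ 1.79962896e+02 -3.99546184e-02 -1.69911112e+02]
[ 0.42343103 -0.38219618  0.39994555]
```

Request:
apply_moves:
  increments:
    - [[-0.001,0.0028,0],[0,0,0],0]
    - [[-0.002,0.0057,0],[0,0,0],0]
    - [[-0.0029,0.0085,0],[0,0,0],0]
    - [[-0.0039,0.0113,0],[0,0,0],0]
    - [[-0.0049,0.0142,0],[0,0,0],0]
    - [[-0.006,0.0174,0],[0,0,0],0]
    - [[-0.006,0.0174,0],[0,0,0],0]
    - [[-0.006,0.0174,0],[0,0,0],0]
    - [[-0.006,0.0174,0],[0,0,0],0]
    - [[-0.006,0.0174,0],[0,0,0],0]
    - [[-0.006,0.0174,0],[0,0,0],0]
    - [[-0.006,0.0174,0],[0,0,0],0]
    - [[-0.006,0.0174,0],[0,0,0],0]

```text
clock: 16.5
tool_pos: [0.5269, -0.1763, 0.2629]
orientation: [180.0, 0.0, -169.8]
ft_force: [0.2, -0.1, -4.1]
gripper_width: 0.129
```

Request:
apply_moves:
  increments:
    - [[-0.006,0.0174,0],[0,0,0],0]
    - [[-0.006,0.0174,0],[0,0,0],0]
    - [[-0.006,0.0174,0],[0,0,0],0]
    - [[-0.006,0.0174,0],[0,0,0],0]
    - [[-0.006,0.0174,0],[0,0,0],0]
    - [[-0.006,0.0174,0],[0,0,0],0]
    - [[-0.006,0.0174,0],[0,0,0],0]
    - [[-0.006,0.0174,0],[0,0,0],0]
    - [[-0.0049,0.0142,0],[0,0,0],0]
    - [[-0.0039,0.0113,0],[0,0,0],0]
    - [[-0.0029,0.0085,0],[0,0,0],0]
    - [[-0.002,0.0057,0],[0,0,0],0]
    - [[-0.001,0.0028,0],[0,0,0],0]
    - [[0,0,0],[0,0,0],0]
    - [[0,0,0],[0,0,0],0]

```text
clock: 18.0
tool_pos: [0.5567, 0.0106, 0.2627]
orientation: [-180.0, -0.0, -170.0]
ft_force: [-0.8, -0.3, -3.9]
gripper_width: 0.126
```

```bash
python3 - <<'E'
from h import *
from scipy.optimize import least_squares
for c in('top','scene'):
    try: im=tray(c); cv2.imwrite(f'pics/{c}5.png',im['color'])
    except Exception as e: print(c,e); im=r.get_image(c)
    W=cloud(im); m=(np.hypot(W[...,0]-.703,W[...,1]-.06)<.085)&(W[...,2]>.366)&(W[...,2]<.374)
    P=W[m][:,:2]; P=P[P[:,1]<.105]
    s=least_squares(lambda p:np.hypot(P[:,0]-p[0],P[:,1]-p[1])-.0565,[.703,.06],loss='soft_l1',f_scale=.003)
    print('lens',s.x)
o=r.get_obs();print(o['clock'],o['qpos'],o['tool_pos'],o['orientation'])
a=cv2.imread('pics/top5.png')[90:230,240:400]; b=cv2.imread('pics/scene5.png')[150:290,220:380]
cv2.imwrite('pics/f.png',np.vstack([cv2.resize(a,(640,290)),cv2.resize(b,(640,290))]) if 0 else cv2.resize(np.hstack([a,b]),(800,350)))
E
```

```text
top zero-size array to reduction operation minimum which has no identity
lens [0.70301351 0.0389247 ]
scene floor 585 slope deg along,across [-0.39  0.09] z at tcp 0.2316 a range -0.04523640003951423 0.1766428788714546
ball px 44 a,b [0.153  0.0026] world [0.7069 0.0399 0.2458] rel max 0.020764949014596308
lens [0.70688292 0.04089592]
18.15 [-14.41185178  17.64879284  10.23642869  99.06104299  -3.43749033
  63.59481301  96.92212503] [0.55665108 0.01068605 0.26274517] [-1.79990001e+02 -6.03067821e-04 -1.69960310e+02]
  ret = _var(a, axis=axis, dtype=dtype, out=out, ddof=ddof,
  arrmean = um.true_divide(arrmean, div, out=arrmean,
  ret = ret.dtype.type(ret / rcount)
[ WARN:0@8.725] global loadsave.cpp:275 findDecoder imread_('pics/top5.png'): can't open/read file: check file path/integrity
Traceback (most recent call last):
TypeError: 'NoneType' object is not subscriptable
```

```bash
python3 - <<'E'
from h import *
a=r.get_image('top');A=a['color'][80:240,150:400];b=r.get_image('scene')['color'][170:330,200:450]
cv2.imwrite('pics/f.png',cv2.resize(np.vstack([A,b]),(470,600),interpolation=3))
W=cloud(a);m=(abs(W[...,0]-.578)<.03)&(abs(W[...,1]-.28)<.03)&(W[...,2]>.05)&(W[...,2]<.07);print('btn',np.median(W[m],0),m.sum())
print(r.get_obs()['joint_vel'])
E
```

```text
btn [0.57625261 0.27903588 0.05547283] 65
[-0.12171711  0.02644894 -0.07750768 -0.09545913 -0.10115596 -0.13475384
 -0.05684948]
```

View pics/f.png

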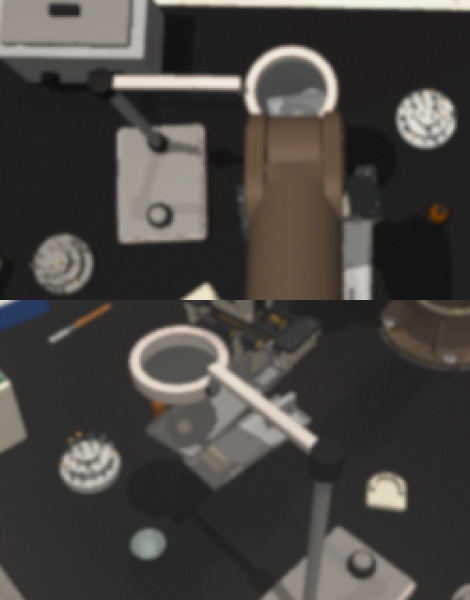

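```bash
python3 - <<'E'
from h import *
tray('scene'); print(r.hand_in())
E
```

```text
scene floor 562 slope deg along,across [-0.32 -0.13] z at tcp 0.2315 a range -0.03977879089661748 0.17747009412755485
ball px 40 a,b [0.1537 0.0029] world [0.7075 0.0407 0.2465] rel max 0.020993059805451422
the job is handed in; nothing more can be done
None
```

I pressed the magnifier's button fully down and let it up. I then carried the tray by its handle until the ball was under the lens, and handed in with the tray held still in the air at about 18 s.

- **Button:** the fingertips went down to 51 mm with 18 N against the roughly 5 N spring. Afterwards the button measured the same height as before. I saw no lamp light in the pictures, so the press rests on the force and depth readings.
- **Ball position:** in the scene camera the ball was at (0.7075, 0.0407) and the lens at (0.7069, 0.0409), under 1 mm apart sideways. From the gripper height, the ball's centre is at about 0.24 m, or 12 cm below the glass.
- **Level and pocket:** the tray was within about 0.4° of level at each check, and the ball was in its pocket every time.
- **Lamp:** the lens position did not change between the first and last measurements.

One check failed: the arm hid the tray from the top camera at the end, so the final ball position comes from the scene camera alone. The two cameras differ by about 4 mm in absolute position, so I compared ball and lens within one camera.

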